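# Load the long sample block onto the part-present switch

### The job

Load the longer of the two aluminium T-blocks into the hardness tester's loading nest: pick it up by its rib and set it down gently inside the nest, lying flat on the two support bars with its length along them, so that its end holds the roller lever of the part-present switch down. Let go of it, and leave the shorter block where it is.

Things in the scene. Friction and masses are not known exactly. Their poses are not given: they have to be found in the camera images.
- long_block: The longer aluminium T-block, about 0.4 kg, on the bench: foot 60 mm wide (its x), 110 mm long (y), 18 mm thick; centred on top an upright rib 20 mm wide (x), 50 mm long (y), top 51 mm above the underside. Grip the rib across its width. Both ends alike: it may lie either way round. Origin: centre of the underside, z up.
- short_block: The shorter aluminium T-block, to be left alone, on the bench: same height, section and rib (20 x 50 mm), but its foot is only 60 mm long (y) by 60 mm wide (x). Origin: centre of the underside, z up.
- nest (a point): Seat centre of the fixed nest, between its two steel bars (130 long) at their tops, 26 mm over the bench; seated, the block's origin is here. y along the bars, x across, z up. Cream fences 8 mm above the bars: inner faces at x +-42 mm; end stop at y +67. Black switch housing, 12 mm above the bars, from y -72 outward. White roller of its lever, 12 mm in size, at x 0, y about -35, between the bars.
- switch_lever (a joint): Roller lever's angle, rad: 0 fully up (roller top about 15 mm above the bar tops), growing as it is pressed down; about 0.3 when a block on the bars holds it down, 0.33 at its stop. Its hinge lies in the housing, 84 mm from the nest's centre. The spring lifts the roller with about 1 N, so the block's weight alone holds it down.
There are look-alikes about, which are no part of the job. What is shaped like the part that bears nest but green or pink is not meant. Leave any purple look-alike of the long_block alone.

How it is judged:
By the outcome, as a careful person would: the job done as asked, in the order asked, and still so for the second after the job is handed in, with the robot touching nothing.
It also fails if it takes over 37 s, if anything falls off the work surface, if the arm or the gripper's body presses on something with over 40 N, if the wrist force passes 120 N, or if a joint passes its speed limit or range.

### The arm

A 6-joint arm with a two-finger parallel gripper is mounted at the origin on the work surface. World frame = base frame: x ahead of the robot, y to its left, z up, the work surface at z = 0. Lengths are in m, angles in rad, forces in N, time in s.
With the tool pointing down it reaches from about 0.25 to 0.775 m from the base axis. Payload 4 kg.
Tool frame: the origin (TCP) lies on the mounting face of the last link; the fingertips stand 199 mm ahead of it and the grasp point (between the pads) lies arm.grip_depth ahead of it (arm.grip_depth is the distance from the TCP to the grasp point, in m); x points along the fingers, z is the direction in which the jaws open and shut, and the axes are right-handed (so a half turn about x gives the same grasp; the last joint's range is limited). The gripper opens to 94 mm and grips with 3 to 60 N. Pads are 16 mm wide; open, the fingers measure 119 mm over their backs; the gripper's body (75 mm by 177 mm) begins 78 mm behind the grasp point.
Start: joints at [-1.306, 0.087, 1.371, -0, 1.684, -0.103], TCP at [0.198, -0.513, 0.405] pointing down, gripper open.
Joint ranges: [-3.1, 3.1], [-0.76, 2.03], [0.27, 2.55], [-1.08, 4.22], [0.17, 2.65], [-2.57, 2.57]. Speed limits (rad/s): [2.79, 2.79, 3.14, 3.14, 3.14, 3.14].

### API

Orientations are given as a unit quaternion [x, y, z, w].
In Python, from bench import arm, viewer gives the robot as it stands.
- The arm moves only by the shell command python3 -m crank 'ROWS' [FORCE]. ROWS is JSON, a list of rows, each a list of 3 entries, a list of its own where there are three numbers: the shift along the tool's x, y, z in mm, then the turn, a rotation vector about the tool's x, y, z in rad, then the finger opening in mm, from 0 to 94. In form: [[[tx, ty, tz], [wx, wy, wz], hand], ...]. A call has 1 to 12 rows; each row shifts and turns the commanded pose from where the row before left it, along the tool's axes as they then stand; what a row does not reach is not made up. A row lasts 1/8 s, in which the tool goes at most 62.5 mm and 10.7 degrees, less where a joint would pass 70% of its speed; a pose out of reach is approached as far as the arm can. A call is refused whole if a number of a shift passes 62.5 or a number of a turn 0.188, either way. A call with a gripper value outside its range is refused whole. The fingers move at their own pace and stop on an object; FORCE is the grip in N (left out, the last holds). Time passes only in rows, so rows that do not move let the fingers close. It gives the time, the measured TCP pose, the force and the opening at its end, in the units of the state.
- arm.state(): the state, without advancing time (a new reading comes with each control period).
- viewer.capture(name): name is "scene" or "side" or "wrist"; returns the picture (480x640x3 uint8, blue, green, red); there is no depth.
- viewer.camera_params(name): a dict with "fovy" (degrees; the focal length in pixels is half the picture's height over the tangent of half this angle, whatever the lens; pixels are square), "cx", "cy" (the principal point, pixels), "T" (4x4, takes a point from camera to world coordinates). Camera axes: x right, y up, looking along -z (the intrinsics and any distortion apply to the point x, -y, -z); pixel columns grow to the right and rows downward; lengths in m; the calibration is good to about 2 mm. The wrist camera is an equidistant fisheye: a pixel r from the principal point sees the ray r / f radians off the axis. A picture is of the moment at which its call begins: read the wrist's pose just before it. camera_params takes no time and is no camera call; for the wrist camera it gives the pose at the moment of the call.
- arm.close_job(): hands the job in, once; it reports no verdict.
The state is a dict: "time_s": time; "joint_positions": joint angles; "qvel": joint speeds; "joint_torque": joint torques, N m; "eef_pos": TCP position; "tcp_rot": TCP orientation; "contact_force": force on the tool from outside, world axes, zero at the start; "ft_torque": the same for the moment, N m; "finger_gap": finger opening in m.
Only numpy, scipy, OpenCV 4.12 (cv2) and the standard library are available. Lean on these libraries where they do the work, as an engineer would, in place of code of your own. Each camera call takes 0.05 s, during which the arm holds its last target.

## Working session

There is one attempt and no reset: what is moved stays moved. The work goes in short steps, Python scripts to look and compute and a shell command to move; the robot and the scene stay as the last step left them, time stands still between calls to the robot, and variables do not carry over. Pictures are saved under pics/ and viewed, and the job is handed in when it is done.

```bash
ls; mkdir -p pics; python3 - <<'E'
from bench import arm, viewer
import cv2
print(arm.state()); print(arm.grip_depth)
for n in ("scene","side","wrist"):
    p=viewer.camera_params(n);print(n,p)
    cv2.imwrite(f"pics/{n}0.png",viewer.capture(n))
E
```

```text
pics
{'time_s': 0.0, 'joint_positions': array([-1.30606804e+00,  8.79283097e-02,  1.37222101e+00, -5.64778828e-06,
        1.68358461e+00, -1.03078243e-01]), 'qvel': array([ 0.00013864,  0.00098351, -0.00137736, -0.00111988, -0.00140488,
        0.00138042]), 'joint_torque': array([-2.93542238e-03, -3.40189326e+01, -3.02431619e+01,  7.15948013e-02,
        3.29794642e-02, -1.75500436e-04]), 'eef_pos': array([ 0.19773993, -0.51310441,  0.40353517]), 'tcp_rot': array([ 0.40062329,  0.58358052, -0.39964562,  0.58242436]), 'contact_force': array([-0.13088298, -0.6531866 , -0.24718065]), 'ft_torque': array([-0.01274452,  0.03269047, -0.0002649 ]), 'finger_gap': 0.09417345312613988}
0.1804
scene {'fovy': 56.237088284953934, 'cx': 311.0478347580235, 'cy': 245.005149305135, 'T': array([[ 0.20789798, -0.67959707,  0.70350995,  1.36077946],
       [ 0.97814392,  0.14180064, -0.15207581, -0.25461379],
       [ 0.00359212,  0.71975023,  0.69422381,  0.82974377],
       [ 0.        ,  0.        ,  0.        ,  1.        ]])}
side {'fovy': 48.83211062274873, 'cx': 329.8618527587961, 'cy': 234.0131772404178, 'T': array([[-0.90839662,  0.30096909, -0.29022955,  0.27710771],
       [-0.41755465, -0.61727587,  0.66679728,  0.63212345],
       [ 0.02153367,  0.7269031 ,  0.68640235,  0.7788215 ],
       [ 0.        ,  0.        ,  0.        ,  1.        ]])}
wrist {'fovy': 65.70646984690485, 'cx': 320.44302010664285, 'cy': 239.47855149924072, 'T': array([[ 0.35972211,  0.89296679,  0.27057405,  0.27653408],
       [-0.93305639,  0.34501048,  0.10185056, -0.48285008],
       [-0.00240172, -0.28909875,  0.95729627,  0.38343931],
       [ 0.        ,  0.        ,  0.        ,  1.        ]])}
```

View pics/scene0.png

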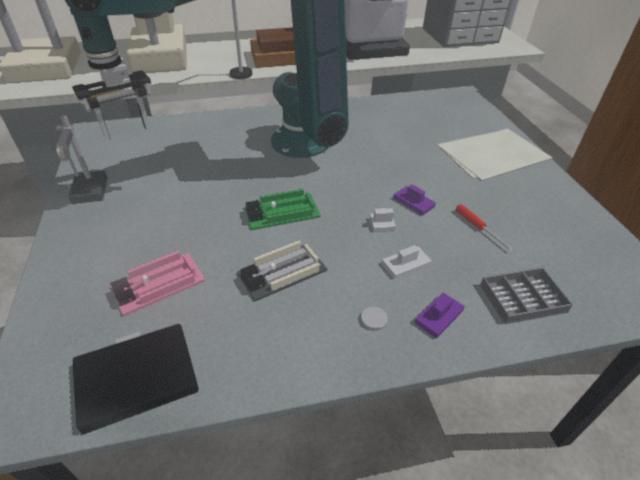

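View pics/side0.png

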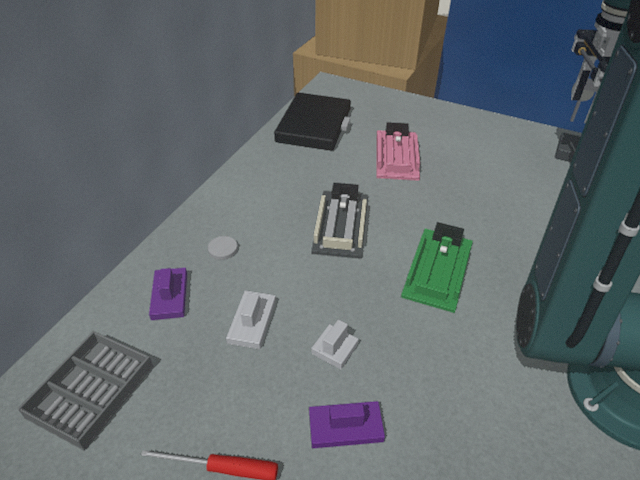

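View pics/wrist0.png

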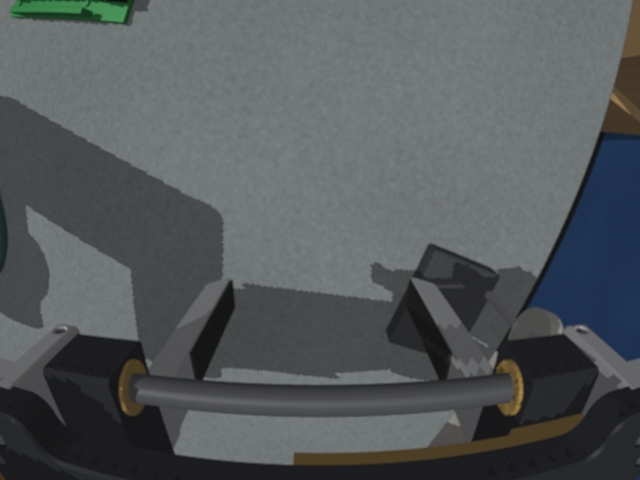

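Seen (scene / side pixels):
- Aluminium T-blocks: the longer at (407,261) / (252,320), the shorter at (382,219) / (335,343).
- Purple look-alikes: (414,199) / (346,424) and (440,314) / (169,292).
- Nests: the cream-fenced one at (283,268) / (342,222), a green one at (283,209) / (440,268), and a pink one at (158,282) / (398,152).

I choose the long aluminium block and the cream nest, and will check both in a close crop.

```bash
cat > h.py <<'E'
import numpy as np, cv2
from bench import arm, viewer
from scipy.spatial.transform import Rotation as R
def ray(n,uv,p=None):
    p=p or viewer.camera_params(n); f=240/np.tan(np.radians(p['fovy'])/2)
    x=(uv[0]-p['cx']); y=(uv[1]-p['cy'])
    if n=='wrist':
        r=np.hypot(x,y); t=r/f; d=np.array([np.sin(t)*x/r,-np.sin(t)*y/r,-np.cos(t)])
    else: d=np.array([x/f,-y/f,-1.])
    return p['T'][:3,3], p['T'][:3,:3]@d
def onz(n,uv,z,p=None):
    o,d=ray(n,uv,p); return o+d*(z-o[2])/d[2]
def proj(n,P,p=None):
    p=p or viewer.camera_params(n); f=240/np.tan(np.radians(p['fovy'])/2)
    c=p['T'][:3,:3].T@(np.asarray(P)-p['T'][:3,3]); v=np.array([c[0],-c[1],-c[2]])
    if n=='wrist':
        t=np.arctan2(np.hypot(v[0],v[1]),v[2]); k=f*t/np.hypot(v[0],v[1])
    else: k=f/v[2]
    return np.array([p['cx']+k*v[0],p['cy']+k*v[1]])
E
python3 - <<'E'
import cv2,numpy as np
a=cv2.imread('pics/scene0.png');b=cv2.imread('pics/side0.png')
def c(i,x,y,w=100,h=75):return cv2.resize(i[y:y+h,x:x+w],(400,300),interpolation=cv2.INTER_CUBIC)
cv2.imwrite('pics/crops.png',np.vstack([np.hstack([c(a,355,205),c(a,232,230)]),np.hstack([c(b,210,280,),c(b,292,182)])]))
E
```

```text
(no output)
```

View pics/crops.png

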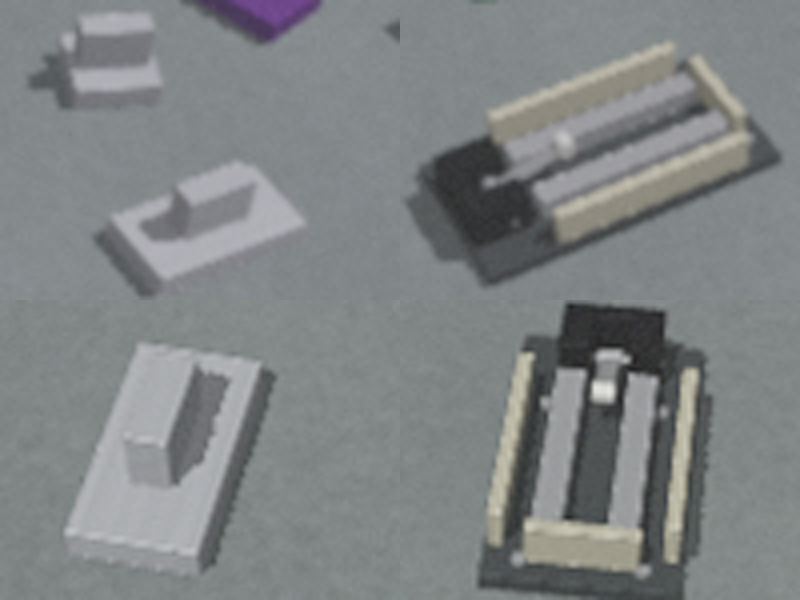

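```bash
python3 - <<'E'
from h import *
def g(n,pts,ox,oy,z): return np.array([onz(n,(x/4+ox,y/4+oy),z) for x,y in pts])
for n,pts,ox,oy in (('scene',[(110,220),(240,162),(305,220),(165,278)],355,205),('side',[(140,45),(265,62),(200,255),(70,235)],210,280)):
    q=g(n,pts,ox,oy,.018); print(n,q[:,:2].round(4).tolist(),q.mean(0).round(4),[round(np.linalg.norm(q[i]-q[i-1]),4) for i in range(4)])
    for i in range(4):
        d=q[i]-q[i-1]; print(np.degrees(np.arctan2(d[1],d[0])).round(1))
# nest: bars outer/inner at two rows in side; roller
s=[(570,70),(645,76),(550,220),(626,228)]
q=g('side',[(x-400,y) for x,y in s],292,182,.026);print('bars side',q.round(4).tolist())
d1=q[2]-q[0];d2=q[3]-q[1];print([np.degrees(np.arctan2(d[1],d[0])).round(1) for d in(d1,d2)])
q=g('side',[(527-400,220),(640-400,230)],292,182,.034);print('stop',q.round(4).tolist(),q.mean(0))
q=g('scene',[(690-400,57),(745-400,118)],232,230,.034);print('stop sc outer?',q.round(4).tolist(),q.mean(0))
q=g('side',[(604-400,85)],292,182,.041);print('roller',q)
q=g('scene',[(565-400,135)],232,230,.041);print('roller',q)
E
```

```text
scene [[0.6281, 0.088], [0.5953, 0.1878], [0.6533, 0.2084], [0.682, 0.1051]] [0.6397 0.1473 0.018 ] [np.float64(0.0565), np.float64(0.105), np.float64(0.0616), np.float64(0.1072)]
-162.4
108.2
19.6
-74.4
side [[0.6765, 0.1045], [0.6189, 0.0883], [0.5921, 0.1943], [0.6477, 0.2094]] [0.6338 0.1491 0.018 ] [np.float64(0.1088), np.float64(0.0598), np.float64(0.1094), np.float64(0.0576)]
-74.6
-164.2
104.2
15.3
bars side [[0.6329, -0.2056, 0.026], [0.5933, -0.2192, 0.026], [0.5923, -0.0907, 0.026], [0.5547, -0.1024, 0.026]]
[np.float64(109.5), np.float64(108.3)]
stop [[0.5995, -0.0779, 0.034], [0.5448, -0.0964, 0.034]] [ 0.57216287 -0.08714635  0.034     ]
stop sc outer? [[0.5483, -0.0961, 0.034], [0.6085, -0.0736, 0.034]] [ 0.57835779 -0.08485711  0.034     ]
roller [[ 0.60403903 -0.1854017   0.041     ]]
roller [[ 0.60678619 -0.18512012  0.041     ]]
```

```bash
cat >> h.py <<'E'
def go(xyz_gp, yaw_z_deg, s=None):
    """delta (tool axes, mm) and yaw (rad about tool x) to put grasp point at xyz, tool x down, tool z at yaw (mod 180)"""
    s=s or arm.state(); r=R.from_quat(s['tcp_rot']); m=r.as_matrix()
    gp=s['eef_pos']+m[:,0]*arm.grip_depth
    print('gp',gp.round(4),'x',m[:,0].round(4),'zyaw',np.degrees(np.arctan2(m[1,2],m[0,2])).round(2),'gap',round(s['finger_gap'],4),'t',s['time_s'],'F',s['contact_force'].round(2),'q',s['joint_positions'].round(2).tolist())
    a=np.radians(yaw_z_deg); 
    for k in (0,np.pi):
        z=np.array([np.cos(a+k),np.sin(a+k),0]);x=np.array([0,0,-1.]);y=np.cross(z,x)
        T=R.from_matrix(np.stack([x,y,z],1)); w=(r.inv()*T).as_rotvec()
        tcp=np.asarray(xyz_gp)-x*arm.grip_depth
        print('turn',w.round(4),'shift in present tool mm',(m.T@(tcp-s['eef_pos'])*1000).round(1),'in final axes',(T.as_matrix().T@(tcp-s['eef_pos'])*1000).round(1))
E
python3 - <<'E'
from h import *
go((.637,.148,.16),15.5)
E
```

```text
gp [ 0.1977 -0.5128  0.2234] x [-4.0e-04  1.6e-03 -1.0e+00] zyaw -68.92 gap 0.0942 t 0.15 F [-0.03  0.94 -0.36] q [-1.31, 0.09, 1.37, -0.0, 1.68, -0.1]
turn [-1.4735e+00 -1.2000e-03 -1.4000e-03] shift in present tool mm [  64.3  647.6 -458.8] in final axes [ 63.4 519.7 600. ]
turn [ 1.6681e+00 -1.4000e-03  1.3000e-03] shift in present tool mm [  64.3  647.6 -458.8] in final axes [  63.4 -519.7 -600. ]
```

```bash
python3 -m crank '[[[0,52.4,-2.5],[-0.0956,0,0],94],[[0,52.4,-2.5],[-0.0956,0,0],94],[[0,52.4,-2.5],[-0.0956,0,0],94],[[0,52.4,-2.5],[-0.0956,0,0],94],[[0,52.4,-2.5],[-0.0956,0,0],94],[[0,52.4,-2.5],[-0.0956,0,0],94],[[0,52.4,-2.5],[-0.0956,0,0],94],[[0,52.4,-2.5],[-0.0956,0,0],94],[[0,52.4,-2.5],[-0.0956,0,0],94],[[0,52.4,-2.5],[-0.0956,0,0],94],[[0,0,0],[0,0,0],94],[[0,0,0],[0,0,0],94]]'
python3 - <<'E'
from h import *
import pickle
p=viewer.camera_params('wrist'); im=viewer.capture('wrist'); cv2.imwrite('pics/wn.png',im); pickle.dump(p,open('wn.pkl','wb'))
go((.637,.148,.16),15.5)
E
```

```text
time_s: 1.65
eef_pos: [0.5326, -0.1354, 0.4044]
tcp_rot: [0.087, 0.702, -0.087, 0.701]
contact_force: [-1.0, -0.3, -0.2]
finger_gap: 0.0941
gp [ 0.5324 -0.1361  0.224 ] x [-6.e-04 -5.e-04 -1.e+00] zyaw -14.23 gap 0.0939 t 1.7 F [ 0.39  0.26 -0.58] q [-0.35, 0.09, 1.37, -0.0, 1.68, -0.1]
turn [-5.189e-01 -7.000e-04  5.000e-04] shift in present tool mm [ 63.8 301.   31.5] in final axes [ 64.  245.8 176.6]
turn [2.6227e+00 7.0000e-04 9.0000e-04] shift in present tool mm [ 63.8 301.   31.5] in final axes [  64.  -245.8 -176.6]
```

View pics/wn.png

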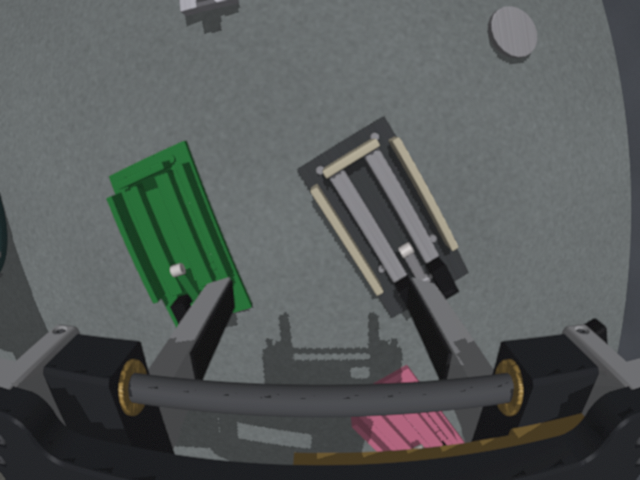

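```bash
python3 - <<'E'
import cv2
a=cv2.imread('pics/wn.png')[110:320,290:480]
cv2.imwrite('pics/wnc.png',cv2.resize(a[:150],(760,600),interpolation=cv2.INTER_CUBIC)); 
E
```

```text
(no output)
```

View pics/wnc.png

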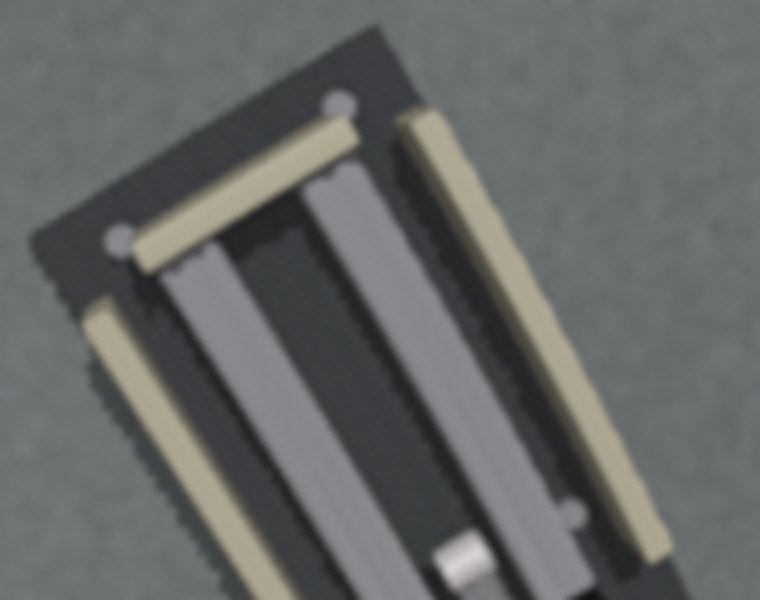

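```bash
cat > n.py <<'E'
from h import *
import pickle
p=pickle.load(open('wn.pkl','rb'))
def f(x,y,z): return onz('wrist',(x/4+290-.375,y/4+110-.375),z,p)
def L(a,b,z,name):
    A,B=f(*a,z),f(*b,z);d=B-A;print(name,A.round(4)[:2],B.round(4)[:2],'ang',np.degrees(np.arctan2(d[1],d[0])).round(2),'len',np.linalg.norm(d).round(4));return A,B
s=L((150,272),(358,138),.034,'stop inner')
rb=L((595,585),(358,165),.026,'right bar outer')
lb=L((365,600),(165,280),.026,'left bar outer')
rbi=L((535,600),(303,188),.026,'right bar inner')
lbi=L((430,600),(215,245),.026,'left bar inner')
rf=L((645,560),(400,122),.034,'right fence inner')
lf=L((300,600),(112,308),.034,'left fence inner')
L((165,280),(358,165),.026,'bar ends')
ro=f(463,558,.041)
for th in (107,108,109,110):
    u=np.array([np.cos(np.radians(th)),np.sin(np.radians(th))]);v=np.array([u[1],-u[0]])
    m=lambda P:np.mean([q[:2] for q in P],0)
    c=[(m(a)@v+m(b)@v)/2 for a,b in((rb,lb),(rbi,lbi),(rf,lf))]
    print(th,np.round(c,4),'roller',ro[:2]@v, 'y: stop',m(s)@u-.067,'bar end',[lb[1][:2]@u-.065,rb[1][:2]@u-.065,rb[0][:2]@u+.065],'roller',ro[:2]@u+.035)
    X=np.mean(c[1:2]);Y=m(s)@u-.067;print('   centre',X*v+Y*u)
E
python3 n.py
```

```text
stop inner [ 0.548  -0.0985] [ 0.6033 -0.0789] ang 19.52 len 0.0587
right bar outer [ 0.6427 -0.2065] [ 0.6029 -0.0858] ang 108.25 len 0.127
left bar outer [ 0.5815 -0.1948] [ 0.5509 -0.1023] ang 108.32 len 0.0975
right bar inner [ 0.6258 -0.2064] [ 0.5886 -0.0883] ang 107.51 len 0.1238
left bar inner [ 0.5982 -0.1992] [ 0.5647 -0.0968] ang 108.16 len 0.1077
right fence inner [ 0.6552 -0.1998] [ 0.6139 -0.0773] ang 108.61 len 0.1292
left fence inner [ 0.5648 -0.1875] [ 0.5371 -0.1046] ang 108.48 len 0.0874
bar ends [ 0.5509 -0.1023] [ 0.6029 -0.0858] ang 17.53 len 0.0546
107 [0.5255 0.5252 0.5252] roller 0.5260871147431402 y: stop -0.3200716711602101 bar end [np.float64(-0.3238599635522014), np.float64(-0.3233580182357353), np.float64(-0.3203726600264685)] roller -0.3185543577728247
   centre [ 0.5958138  -0.15253775]
108 [0.5199 0.5196 0.5198] roller 0.5198366147778806 y: stop -0.3291874635946342 bar end [np.float64(-0.3324929168718328), np.float64(-0.332943291869523), np.float64(-0.3299871017031509)] roller -0.32768199587957203
   centre [ 0.5958979  -0.15250922]
109 [0.5141 0.5139 0.5141] roller 0.5134277675439892 y: stop -0.33822339118778044 bar end [np.float64(-0.341044389257723), np.float64(-0.3424469473809823), np.float64(-0.33948122648232854)] roller -0.336699157536995
   centre [ 0.59598759 -0.15249707]
110 [0.5083 0.508  0.5083] roller 0.5068625252384175 y: stop -0.3471767015085709 bar end [np.float64(-0.3495117758485432), np.float64(-0.35186608986458046), np.float64(-0.348852142361622)] roller -0.3456030960303017
   centre [ 0.59608378 -0.15250097]
```

```bash
python3 -m crank '[[[0,45,4.7],[-0.0865,0,0],94],[[0,45,4.7],[-0.0865,0,0],94],[[0,45,4.7],[-0.0865,0,0],94],[[0,45,4.7],[-0.0865,0,0],94],[[0,45,4.7],[-0.0865,0,0],94],[[0,45,4.7],[-0.0865,0,0],94],[[0,0,0],[0,0,0],94],[[0,0,0],[0,0,0],94]]'
python3 - <<'E'
from h import *
import pickle
p=viewer.camera_params('wrist'); im=viewer.capture('wrist'); cv2.imwrite('pics/wb.png',im); pickle.dump(p,open('wb.pkl','wb'))
go((.637,.148,.16),15.5)
u=proj('wrist',(.637,.148,.03),p);print(u)
x0,y0=(u-[75,56]).astype(int);x0=max(0,x0);y0=max(0,y0);print(x0,y0)
cv2.imwrite('pics/wbc.png',cv2.resize(im[y0:y0+120,x0:x0+150],(750,600),interpolation=cv2.INTER_CUBIC))
E
```

```text
time_s: 2.7
eef_pos: [0.5691, 0.1293, 0.4045]
tcp_rot: [-0.095, 0.701, 0.095, 0.701]
contact_force: [0.8, -0.4, -1.1]
finger_gap: 0.094
gp [0.5691 0.1288 0.2241] x [-1.e-04 -9.e-04 -1.e+00] zyaw 15.4 gap 0.0941 t 2.75 F [-0.64 -1.67 -0.74] q [0.13, 0.16, 1.29, -0.0, 1.69, -0.14]
turn [-0.0017 -0.0004  0.0008] shift in present tool mm [64.1  0.3 70.5] in final axes [64.1  0.2 70.5]
turn [3.1399e+00 1.3000e-03 6.0000e-04] shift in present tool mm [64.1  0.3 70.5] in final axes [ 64.1  -0.2 -70.5]
[391.93231414 217.65450983]
316 161
```

View pics/wb.png

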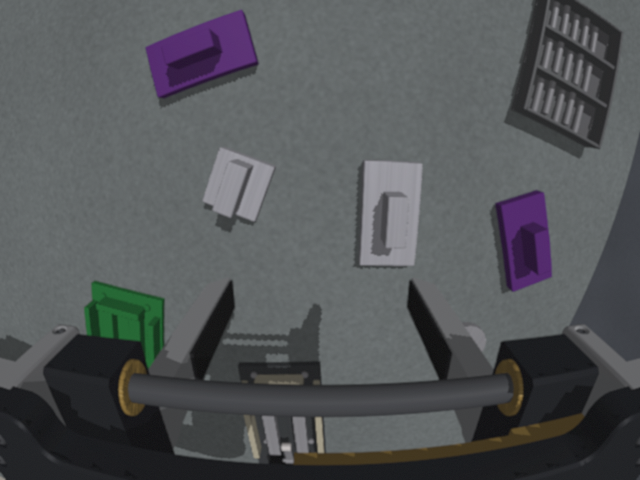

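View pics/wbc.png

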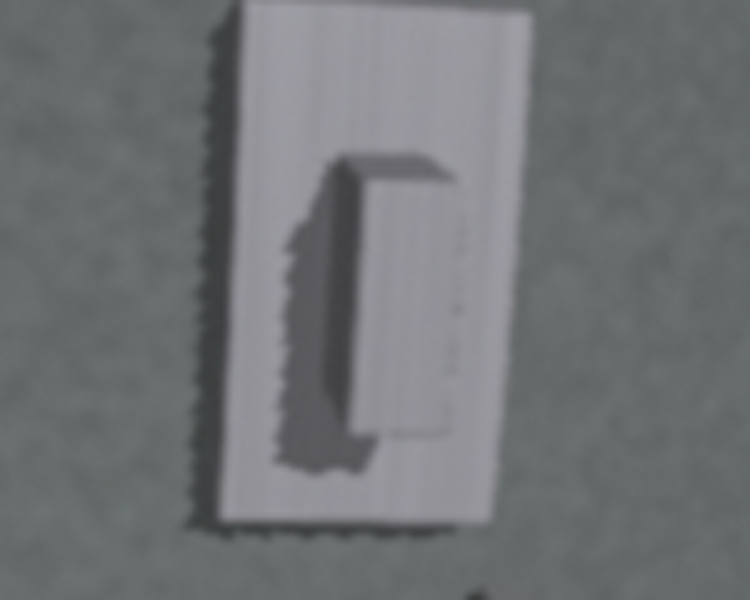

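```bash
python3 - <<'E'
from h import *
import pickle
p=pickle.load(open('wb.pkl','rb'))
for pts,z in (([(242,2),(532,12),(492,522),(220,520)],.018),([(365,178),(458,182),(447,436),(350,432)],.051)):
    q=np.array([onz('wrist',(x/5+316-.4,y/5+161-.4),z,p) for x,y in pts]);print(q.mean(0).round(4),[(np.degrees(np.arctan2(*(q[i]-q[i-1])[1::-1])).round(1),np.linalg.norm(q[i]-q[i-1]).round(4)) for i in range(4)])
    c=q.mean(0)
go((c[0],c[1],.041),15)
E
```

```text
[0.6379 0.1482 0.018 ] [(np.float64(104.6), np.float64(0.1086)), (np.float64(15.1), np.float64(0.0593)), (np.float64(-75.3), np.float64(0.1091)), (np.float64(-165.5), np.float64(0.0593))]
[0.6375 0.1486 0.051 ] [(np.float64(104.8), np.float64(0.049)), (np.float64(13.9), np.float64(0.0177)), (np.float64(-73.5), np.float64(0.0494)), (np.float64(-167.1), np.float64(0.0191))]
gp [0.5691 0.1288 0.2241] x [-1.e-04 -9.e-04 -1.e+00] zyaw 15.4 gap 0.0941 t 2.75 F [-0.64 -1.67 -0.74] q [0.13, 0.16, 1.29, -0.0, 1.69, -0.14]
turn [ 0.0071 -0.0004  0.0008] shift in present tool mm [183.1   0.9  71.2] in final axes [183.1   1.2  71.1]
turn [-3.1345e+00 -1.3000e-03 -6.0000e-04] shift in present tool mm [183.1   0.9  71.2] in final axes [183.1  -1.2 -71.1]
```

```bash
python3 -m crank '[[[0,0.5,35.5],[0.01,0,0],50],[[20,0.5,35.5],[0,0,0],50],[[45,0,0],[0,0,0],50],[[45,0,0],[0,0,0],50],[[25,0,0],[0,0,0],50],[[0,0,0],[0,0,0],50],[[0,0,0],[0,0,0],50]]'
python3 - <<'E'
from h import *
import pickle
go((.6377,.1484,.041),14.8)
p=viewer.camera_params('wrist'); im=viewer.capture('wrist'); cv2.imwrite('pics/wb2.png',im)
E
```

```text
time_s: 3.62
eef_pos: [0.6377, 0.1494, 0.2713]
tcp_rot: [-0.092, 0.7, 0.092, 0.702]
contact_force: [0.5, -0.4, 1.4]
finger_gap: 0.0503
gp [0.6382 0.1494 0.0909] x [ 2.5e-03  1.0e-04 -1.0e+00] zyaw 14.91 gap 0.0503 t 3.625 F [ 0.55 -0.41  1.35] q [0.14, 0.37, 1.29, -0.0, 1.47, -0.12]
turn [0.0019 0.0025 0.0005] shift in present tool mm [49.9 -0.9 -0.4] in final axes [49.9 -1.  -0.3]
turn [-3.1397e+00 -8.0000e-04  3.9000e-03] shift in present tool mm [49.9 -0.9 -0.4] in final axes [49.9  1.   0.3]
```

View pics/wb2.png

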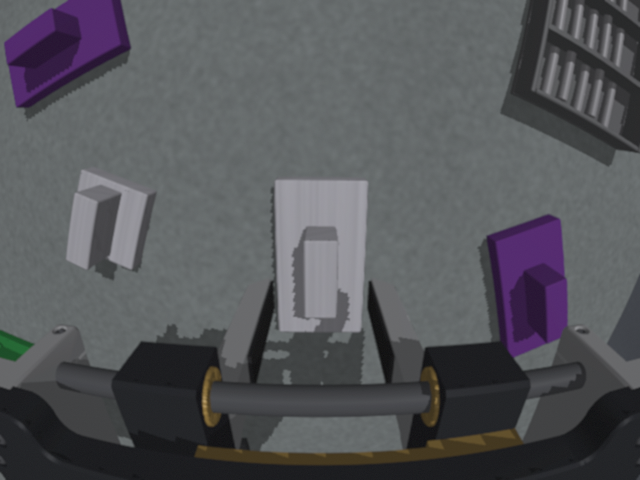

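The rib (320,275) is centred between the fingers, with the foot edges at about x 272 to 368. Next is the descent and grip.

```bash
python3 -m crank '[[[25,-1,-0.4],[0,0,0],50],[[15,0,0],[0,0,0],50],[[6,0,0],[0,0,0],50],[[4,0,0],[0,0,0],50],[[0,0,0],[0,0,0],50],[[0,0,0],[0,0,0],10],[[0,0,0],[0,0,0],10],[[0,0,0],[0,0,0],10],[[0,0,0],[0,0,0],10],[[0,0,0],[0,0,0],10]]' 35
python3 - <<'E'
from h import *
go((.6377,.1484,.041),14.8)
E
```

```text
time_s: 4.92
eef_pos: [0.6371, 0.1495, 0.22]
tcp_rot: [-0.092, 0.701, 0.092, 0.701]
contact_force: [1.3, 0.0, 1.1]
finger_gap: 0.0198
gp [0.6373 0.1496 0.0396] x [ 1.1e-03  2.0e-04 -1.0e+00] zyaw 15.02 gap 0.0198 t 4.925 F [1.3  0.05 1.07] q [0.14, 0.41, 1.35, 0.0, 1.38, -0.12]
turn [0.0038 0.0011 0.0001] shift in present tool mm [-1.4 -1.3  0.3] in final axes [-1.4 -1.3  0.3]
turn [-3.1378e+00 -1.0000e-04  1.8000e-03] shift in present tool mm [-1.4 -1.3  0.3] in final axes [-1.4  1.3 -0.3]
```

```bash
python3 -m crank '[[[-5,0,0],[0,0,0],10],[[-20,0,0],[0,0,0],10],[[-40,0,0],[0,0,0],10],[[-40,0,0],[0,0,0],10],[[0,0,0],[0,0,0],10],[[0,0,0],[0,0,0],10]]' 35
python3 - <<'E'
from h import *
go((.5956,-.1519,.145),18.4)
p=viewer.camera_params('wrist'); im=viewer.capture('wrist'); cv2.imwrite('pics/wb3.png',im)
E
```

```text
time_s: 5.68
eef_pos: [0.6365, 0.1494, 0.3233]
tcp_rot: [-0.092, 0.702, 0.092, 0.7]
contact_force: [0.5, -0.4, -4.0]
finger_gap: 0.0196
gp [0.6361 0.1493 0.1429] x [-2.2e-03 -5.0e-04 -1.0e+00] zyaw 15.01 gap 0.0196 t 5.675 F [ 0.54 -0.41 -3.96] q [0.14, 0.34, 1.23, -0.0, 1.57, -0.12]
turn [-0.0591 -0.0023 -0.0002] shift in present tool mm [  -1.8 -280.4 -117.5] in final axes [  -2.1 -273.  -133.9]
turn [ 3.0824e+00 -3.0000e-04  3.5000e-03] shift in present tool mm [  -1.8 -280.4 -117.5] in final axes [ -2.1 273.  133.9]
```

View pics/wb3.png

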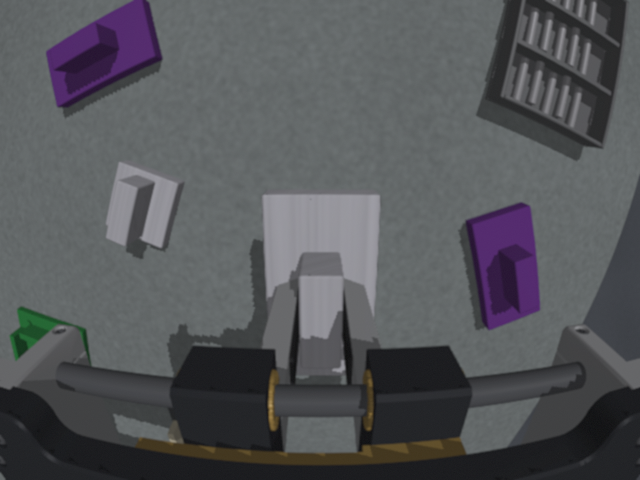

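Block is held squarely: foot's front edge is at row 195, x 263 to 379, with the rib between the pads. Carrying it to the nest.

```bash
python3 -m crank '[[[0,-20,-8.5],[0,0,0],10],[[0,-40,-17],[0,0,0],10],[[0,-40,-17],[0,0,0],10],[[0,-40,-17],[0,0,0],10],[[0,-40,-17],[0,0,0],10],[[0,-40,-17],[0,0,0],10],[[0,-40,-16],[0,0,0],10],[[0,-20.4,-8],[-0.059,0,0],10],[[0,0,0],[0,0,0],10],[[0,0,0],[0,0,0],10],[[0,0,0],[0,0,0],10]]' 35
python3 - <<'E'
from h import *
go((.5956,-.1519,.0666),18.4)
for n in('scene','side','wrist'): cv2.imwrite(f'pics/{n}4.png',viewer.capture(n))
a=cv2.imread('pics/scene4.png')[200:320,200:360];b=cv2.imread('pics/side4.png')[130:270,260:440]
cv2.imwrite('pics/c4.png',np.vstack([cv2.resize(a,(400,300)),cv2.resize(b,(400,300))]))
E
```

```text
time_s: 7.1
eef_pos: [0.596, -0.1509, 0.3243]
tcp_rot: [-0.113, 0.698, 0.114, 0.698]
contact_force: [-0.6, -0.4, -4.0]
finger_gap: 0.02
gp [ 0.5959 -0.1508  0.1439] x [-6.e-04  4.e-04 -1.e+00] zyaw 18.44 gap 0.02 t 7.1 F [-0.6  -0.43 -4.03] q [-0.34, 0.26, 1.33, 0.0, 1.55, -0.66]
turn [ 0.0008 -0.0005 -0.0006] shift in present tool mm [77.3 -0.9 -0.7] in final axes [77.3 -0.8 -0.7]
turn [-3.1408e+00  1.0000e-03 -7.0000e-04] shift in present tool mm [77.3 -0.9 -0.7] in final axes [77.3  0.8  0.7]
```

View pics/c4.png

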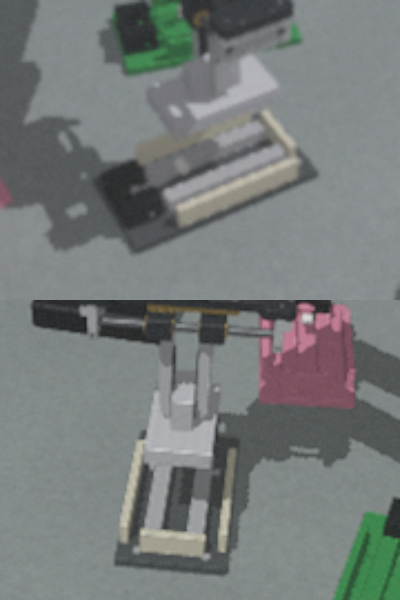

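View pics/wrist4.png

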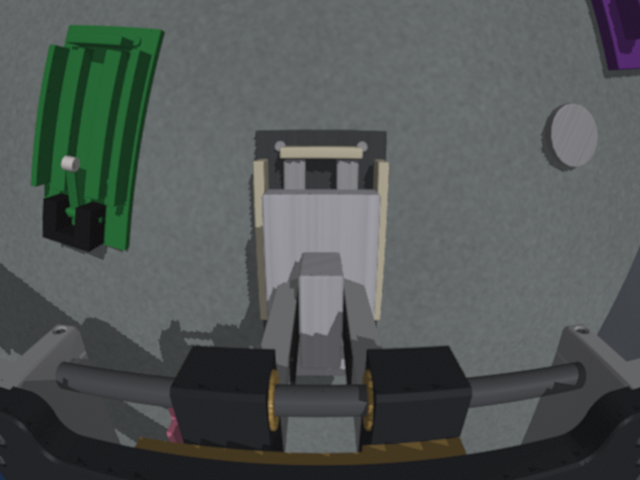

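```bash
python3 -m crank '[[[15,-0.9,-0.7],[0,0,0],10],[[25,0,0],[0,0,0],10],[[12,0,0],[0,0,0],10],[[0,0,0],[0,0,0],10],[[0,0,0],[0,0,0],10]]' 35
python3 - <<'E'
from h import *
go((.5956,-.1519,.0666),18.4)
p=viewer.camera_params('wrist'); im=viewer.capture('wrist')
cv2.imwrite('pics/w5.png',im);cv2.imwrite('pics/w5c.png',cv2.resize(im[110:260,230:420],(760,600),interpolation=cv2.INTER_CUBIC))
import pickle;pickle.dump(p,open('w5.pkl','wb'))
E
```

```text
time_s: 7.88
eef_pos: [0.596, -0.153, 0.2735]
tcp_rot: [-0.113, 0.698, 0.113, 0.698]
contact_force: [0.1, 0.2, -4.0]
finger_gap: 0.02
gp [ 0.5962 -0.1531  0.0931] x [ 1.4e-03 -6.0e-04 -1.0e+00] zyaw 18.39 gap 0.02 t 7.875 F [ 0.11  0.16 -4.04] q [-0.34, 0.29, 1.4, -0.0, 1.45, -0.66]
turn [-0.0001  0.0012  0.001 ] shift in present tool mm [26.5  1.2 -0. ] in final axes [26.5  1.1  0. ]
turn [ 3.1415e+00  1.6000e-03 -1.8000e-03] shift in present tool mm [26.5  1.2 -0. ] in final axes [26.5 -1.1 -0. ]
```

View pics/w5c.png

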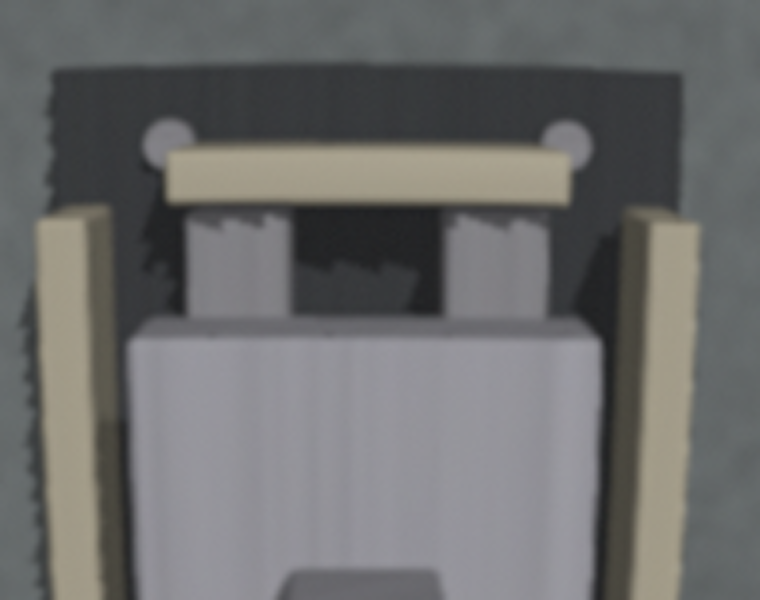

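```bash
python3 - <<'E'
from h import *
import pickle
p=pickle.load(open('w5.pkl','rb'))
u=np.array([np.cos(np.radians(108.4)),np.sin(np.radians(108.4))]);v=np.array([u[1],-u[0]])
def f(x,y,z): q=onz('wrist',(x/4+230-.375,y/4+110-.375),z,p)[:2]; return np.array([q@v,q@u])
s=f(370,205,.034); b=f(366,338,.0715); b2=f(366,318,.0535)
print('stop',s,'block end',b,b2,'gap',s-b,s-b2,'want 12mm')
print('bars',f(187,300,.026)[0]/2+f(548,300,.026)[0]/2, 'block',f(130,345,.0715)[0]/2+f(602,345,.0715)[0]/2,'fence',f(110,215,.034)[0]/2+f(625,212,.034)[0]/2)
E
```

```text
stop [ 0.51818746 -0.26684037] block end [ 0.51750611 -0.2802808 ] [ 0.51755381 -0.28064158] gap [0.00068134 0.01344043] [0.00063364 0.01380121] want 12mm
bars 0.5178703292062207 block 0.5175189762597842 fence 0.5178387459196765
```

End gap to the stop is 13.5 mm against 12 mm wanted, and it is centred across the bars within 0.5 mm. I add 1.3 mm in +y and lower slowly.

```bash
python3 -m crank '[[[6,1.3,0.2],[0,0,0],10],[[7,0,0],[0,0,0],10],[[4,0,0],[0,0,0],10],[[3,0,0],[0,0,0],10],[[2,0,0],[0,0,0],10],[[1,0,0],[0,0,0],10],[[0,0,0],[0,0,0],10],[[0,0,0],[0,0,0],10]]' 35
python3 - <<'E'
from h import *
go((.5956,-.1519,.0656),18.4)
E
```

```text
time_s: 8.93
eef_pos: [0.5954, -0.1516, 0.2498]
tcp_rot: [-0.113, 0.698, 0.113, 0.698]
contact_force: [-0.4, 1.6, -2.3]
finger_gap: 0.0202
gp [ 0.5955 -0.1517  0.0694] x [ 2.e-04 -2.e-04 -1.e+00] zyaw 18.39 gap 0.0202 t 8.925 F [-0.4   1.65 -2.31] q [-0.34, 0.3, 1.43, -0.0, 1.41, -0.66]
turn [-0.0002  0.0001  0.0002] shift in present tool mm [ 3.8 -0.3  0.1] in final axes [ 3.8 -0.3  0.1]
turn [ 3.1414e+00  4.0000e-04 -2.0000e-04] shift in present tool mm [ 3.8 -0.3  0.1] in final axes [ 3.8  0.3 -0.1]
```

Force went from -4 to -2.3 N, so the roller is now pressed. Lowering another 2.5 mm in small steps.

```bash
python3 -m crank '[[[1,0,0],[0,0,0],10],[[0.8,0,0],[0,0,0],10],[[0.7,0,0],[0,0,0],10],[[0,0,0],[0,0,0],10],[[0,0,0],[0,0,0],10]]' 35
python3 -c "
from h import *
go((.5956,-.1519,.0656),18.4)"
```

```text
time_s: 9.55
eef_pos: [0.5955, -0.1516, 0.2472]
tcp_rot: [-0.113, 0.698, 0.113, 0.698]
contact_force: [0.1, 1.0, -2.5]
finger_gap: 0.0202
gp [ 0.5955 -0.1516  0.0668] x [ 2.e-04 -0.e+00 -1.e+00] zyaw 18.39 gap 0.0202 t 9.55 F [ 0.15  1.02 -2.49] q [-0.34, 0.31, 1.43, 0.0, 1.4, -0.66]
turn [-0.0001  0.0002  0.0001] shift in present tool mm [ 1.2 -0.3  0. ] in final axes [ 1.2 -0.3  0. ]
turn [ 3.1415e+00  2.0000e-04 -3.0000e-04] shift in present tool mm [ 1.2 -0.3  0. ] in final axes [ 1.2  0.3 -0. ]
```

```bash
python3 -m crank '[[[0.5,0,0],[0,0,0],10],[[0,0,0],[0,0,0],10],[[0.5,0,0],[0,0,0],10],[[0,0,0],[0,0,0],10],[[0,0,0],[0,0,0],10]]' 35
python3 -c "
from h import *
go((.5956,-.1519,.0656),18.4)"
```

```text
time_s: 10.18
eef_pos: [0.5954, -0.1516, 0.2462]
tcp_rot: [-0.113, 0.698, 0.113, 0.698]
contact_force: [-0.5, 1.4, -1.7]
finger_gap: 0.0195
gp [ 0.5955 -0.1516  0.0658] x [ 0.e+00 -1.e-04 -1.e+00] zyaw 18.39 gap 0.0195 t 10.175 F [-0.5   1.43 -1.66] q [-0.34, 0.31, 1.43, -0.0, 1.4, -0.66]
turn [-0.0001  0.      0.0001] shift in present tool mm [ 0.2 -0.3  0.1] in final axes [ 0.2 -0.3  0.1]
turn [ 3.1415e+00  2.0000e-04 -0.0000e+00] shift in present tool mm [ 0.2 -0.3  0.1] in final axes [ 0.2  0.3 -0.1]
```

```bash
python3 -m crank '[[[0.4,0,0],[0,0,0],10],[[0,0,0],[0,0,0],10],[[0.4,0,0],[0,0,0],10],[[0,0,0],[0,0,0],10]]' 35
python3 -c "
from h import *
go((.5956,-.1519,.0656),18.4)"
```

```text
time_s: 10.68
eef_pos: [0.5954, -0.1516, 0.2459]
tcp_rot: [-0.113, 0.698, 0.113, 0.698]
contact_force: [-1.7, 0.9, 1.6]
finger_gap: 0.0197
gp [ 0.5954 -0.1516  0.0655] x [ 2.e-04 -2.e-04 -1.e+00] zyaw 18.39 gap 0.0197 t 10.675 F [-1.68  0.87  1.61] q [-0.34, 0.31, 1.43, -0.0, 1.4, -0.66]
turn [-0.0002  0.0001  0.0002] shift in present tool mm [-0.1 -0.4  0.1] in final axes [-0.1 -0.4  0.1]
turn [ 3.1414e+00  4.0000e-04 -2.0000e-04] shift in present tool mm [-0.1 -0.4  0.1] in final axes [-0.1  0.4 -0.1]
```

Force is +1.6 N, so the block is on the bars. I reduce the grip, open gently and rise.

```bash
python3 -m crank '[[[0,0,0],[0,0,0],19],[[0,0,0],[0,0,0],24],[[0,0,0],[0,0,0],30],[[0,0,0],[0,0,0],40],[[0,0,0],[0,0,0],44],[[0,0,0],[0,0,0],44],[[-5,0,0],[0,0,0],44],[[-15,0,0],[0,0,0],44],[[-30,0,0],[0,0,0],44],[[-50,0,0],[0,0,0],44],[[-50,0,0],[0,0,0],44],[[0,0,0],[0,0,0],44]]' 8
python3 -m crank '[[[0,-30,-30],[0,0,0],44],[[0,-45,-45],[0,0,0],44],[[0,-30,-30],[0,0,0],44],[[0,0,0],[0,0,0],44],[[0,0,0],[0,0,0],44]]'
python3 - <<'E'
from h import *
import pickle
p=viewer.camera_params('wrist');pickle.dump(p,open('w6.pkl','wb'))
I={n:viewer.capture(n) for n in('scene','side','wrist')}
for n in I: cv2.imwrite(f'pics/{n}6.png',I[n])
C=[]
for n in I:
    u=proj(n,(.596,-.153,.04),p if n=='wrist' else None).astype(int);x,y=max(0,u[0]-65),max(0,u[1]-48);print(n,x,y)
    C.append(cv2.resize(I[n][y:y+97,x:x+130],(400,300),interpolation=cv2.INTER_CUBIC))
C.append(cv2.resize(I['scene'],(400,300)))
cv2.imwrite('pics/c6.png',np.vstack([np.hstack(C[:2]),np.hstack(C[2:])]))
print(arm.state()['contact_force'],arm.state()['time_s'],arm.state()['eef_pos'])
E
```

```text
time_s: 12.18
eef_pos: [0.5957, -0.1516, 0.4034]
tcp_rot: [-0.115, 0.694, 0.111, 0.702]
contact_force: [0.3, -0.7, -0.4]
finger_gap: 0.0439
time_s: 12.8
eef_pos: [0.5295, -0.283, 0.395]
tcp_rot: [-0.113, 0.698, 0.113, 0.698]
contact_force: [0.3, 0.2, -0.1]
finger_gap: 0.0439
scene 220 210
side 275 165
wrist 369 67
[-0.31864443 -0.18348193 -0.40542303] 12.95 [ 0.53001941 -0.28212688  0.39528509]
```

View pics/c6.png

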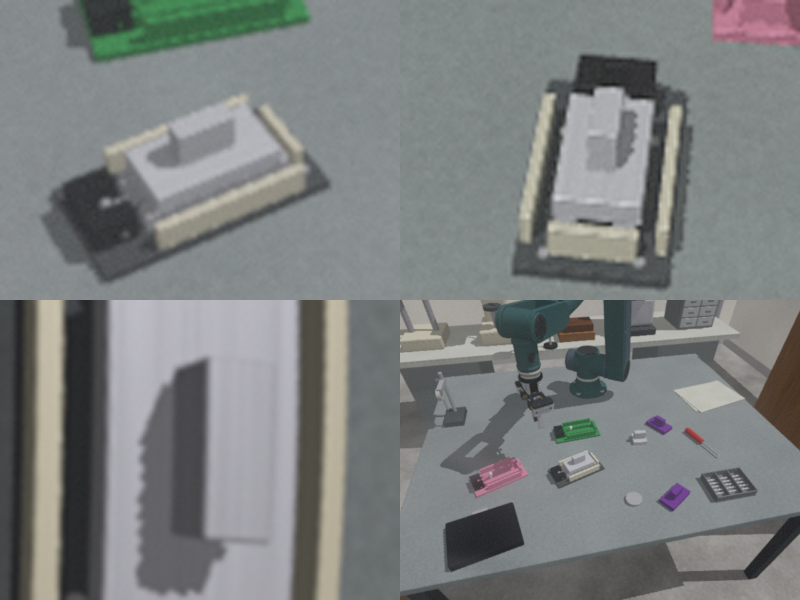

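View pics/wrist6.png

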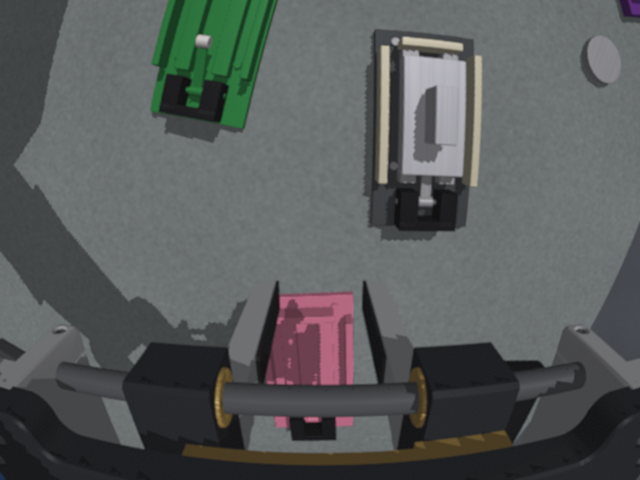

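The block lies between the fences with its foot at x 402 to 465, rows 53 to 178. The roller is under it and the lever shows at (427,190). One quick metric check before handing in.

```bash
python3 - <<'E'
import cv2
cv2.imwrite('pics/w6c.png',cv2.resize(cv2.imread('pics/wrist6.png')[30:230,350:500],(600,800),interpolation=cv2.INTER_CUBIC)[:600])
cv2.imwrite('pics/w6d.png',cv2.resize(cv2.imread('pics/wrist6.png')[140:240,370:490],(720,600),interpolation=cv2.INTER_CUBIC))
E
```

```text
(no output)
```

View pics/w6c.png

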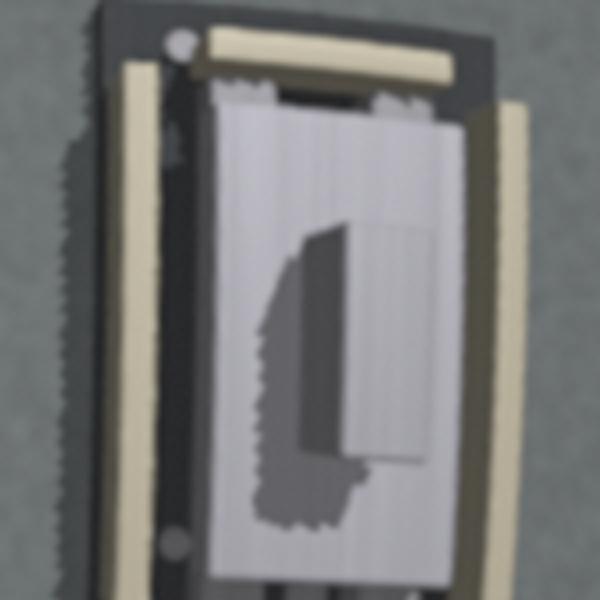

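View pics/w6d.png

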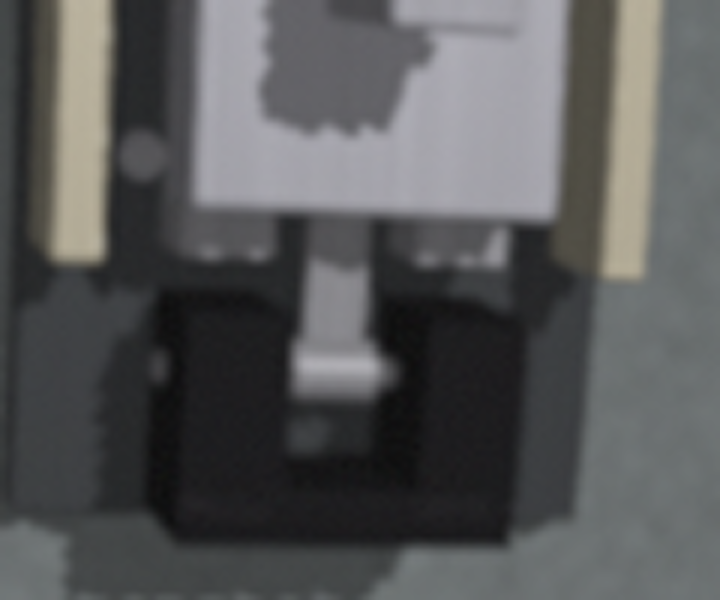

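```bash
python3 - <<'E'
from h import *
import pickle
p=pickle.load(open('w6.pkl','rb'))
q=np.array([onz('wrist',(x/4+350-.375,y/4+30-.375),.044,p)[:2] for x,y in[(216,102),(465,124),(449,586),(210,577)]])
print(q.mean(0),[(np.degrees(np.arctan2(*(q[i]-q[i-1])[::-1])).round(1),np.linalg.norm(q[i]-q[i-1]).round(4)) for i in range(4)])
go((.5956,-.1519,.0656),18.4)
arm.close_job()
E
```

```text
[ 0.59519931 -0.1538883 ] [(np.float64(108.5), np.float64(0.1086)), (np.float64(19.1), np.float64(0.0597)), (np.float64(-72.1), np.float64(0.1094)), (np.float64(-161.7), np.float64(0.0585))]
gp [ 0.53   -0.2821  0.2149] x [-1.e-04  3.e-04 -1.e+00] zyaw 18.5 gap 0.0441 t 12.95 F [-0.32 -0.18 -0.41] q [-0.58, 0.2, 1.26, 0.0, 1.68, -0.91]
turn [ 0.0018  0.0001 -0.0003] shift in present tool mm [149.3 102.6 103.5] in final axes [149.3 102.9 103.3]
turn [-3.1398e+00  5.0000e-04  1.0000e-04] shift in present tool mm [149.3 102.6 103.5] in final axes [ 149.3 -102.9 -103.3]
the job is handed in; nothing more can be done
```

The long aluminium block is in the cream-fenced nest, released, and the job was handed in at about 13 s of the 37 s allowed. I gripped it by the rib, lowered it slowly until the wrist force showed the bars carrying it, opened the fingers and moved the arm clear.

My last checks from the pictures:
- **Position:** the block's centre measures (0.595, -0.154), against my nest estimate of (0.596, -0.153). Its length lies at 108.2°, against 108.4° for the bars.
- **Seating:** the foot's measured size, taken at its seated height, came out right (about 109 x 59 mm), which fits it lying flat on the bars.
- **Switch:** the lever runs under the block's end and the roller is hidden beneath it. I had no direct reading of the lever angle, so that is judged from the pictures and the seated height.
- **Everything else:** the short block and the look-alikes were not touched, and the arm carries no contact load.
- **Disagreement:** the features I used for the nest's position along the bars differed by up to about 4 mm. I used the end stop; the slack there is 12 mm towards the stop and 17 mm towards the switch.

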